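# Grease gun snapped onto a tilted bearing nipple

### The job

Grease the bearing: lift the small push grease gun out of its holder cup, and press its open end squarely onto the tilted brass nipple of the blue bearing block until it snaps fully home. Then keep pushing along the nipple so that its spring-loaded stem stays pushed most of the way in, and finish like that, still gripping and pushing the gun; leave the loose things round about where they are.

Things in the scene. Friction and masses are not known exactly. Their poses are not given: they have to be found in the camera images.
- grease_gun: Round push grease gun, 112 mm long, about 0.18 kg, upright in the cup at the start. Origin: centre of the open mouth at its lower end; +z along its axis to the closed top. From the mouth: steel coupler, 28 mm diameter, to 37 mm; red neck; black rubber grip, 30 mm diameter, 50 to 105 mm; red cap. Inside: funnel 22 mm wide, narrowing to a 14 mm lip at 7 to 10 mm, chamber with end wall at 27 mm.
- holder_cup: Fixed round grey cup on a dark 68 mm foot, 40 mm high, hole 31 mm wide, its floor 8 mm above the bench. Origin: centre of its underside; +z up. The gun stands on the floor of the hole.
- bearing_block: Fixed blue bearing block, 76 x 110 x 60 mm (x, y, z), with a steel shaft along y and four bolts. Origin: centre of its underside, +z up; the nipple leans to its -x side. The brass nipple stem is 11 mm thick, its end tapered, and stands 45 mm clear of its hexagon. Four sprung steel balls, centred 9 mm below the tip, bulge to 18 mm diameter and yield inwards: the coupler's lip snaps past them at some 5 to 15 N.
- nipple_tip (a point): Tip of the nipple on its axis, about 106 mm above the bench; moves with the stem. +z points out of the block along the nipple's axis, 30 degrees from vertical, leaning to the block's -x side: the gun comes on along -z. Fully home, the tip meets the coupler's end wall: the gun's mouth then lies 27 mm below the tip along the axis.
- nipple (a joint): How far the nipple's stem is pushed into the block along its axis, in m: 0 = out (spring, 5 N to start), 0.008 = end stop (about 12 N). It springs out again when not pushed; 0.9 N per mm.
- jar: Loose bystander: sample jar with blue lid, 54 mm wide, 74 mm high. Origin: centre of its underside.
- tin: Loose bystander: round white tin, 55 mm wide, 37 mm high. Origin: centre of its underside.
- watch: Loose bystander: black stopwatch lying flat, 65 x 56 x 12 mm. Origin: centre of its underside.
- dish: Loose bystander: shallow grey dish, 95 mm wide, 22 mm high. Origin: centre of its underside.
Things that resemble listed ones, but are neither listed nor needed, are in the scene too. What is shaped like the grease_gun but turquoise is not meant.

How it is judged:
On the way, in this order (a step that is already met when the one before it is completed fails the run):
1. the gripper carries the gun clear of its cup: mouth more than 50 mm above the bench, not touching the cup (height (world z) of grease_gun above 0.05 m and contact force between grease_gun and holder_cup below 0.1 N and contact force between the fingers and grease_gun above 1 N), for 0.1 s.
2. the gun is snapped onto the nipple, its mouth centred within 6 mm and at least 23.5 mm below the tip along the axis (27 mm is home) (z of grease_gun in the frame of nipple_tip below -0.0235 m and angle between the z axis of grease_gun and the z axis of nipple_tip, either way round below 0.13 rad and x of grease_gun in the frame of nipple_tip between -0.006 and 0.006 m and y of grease_gun in the frame of nipple_tip between -0.006 and 0.006 m), for 0.1 s.
At the end, for the whole second after the job is handed in: The gun is snapped home on the nipple (mouth at least 23.5 mm below the tip along the axis and within 6 mm of it, axes within 0.13 rad), the gripper still holds it, and the stem is kept pushed in by more than 4.5 of its 8 mm, at rest (all of step 2 and value of joint nipple above 0.0045 m and contact force between the fingers and grease_gun above 2 N and linear speed of grease_gun below 0.02 m/s); the arm keeps its last pose, push and grip.
It fails at once if a loose bystander is moved by more than 30 mm (distance of any of jar, tin, watch, dish from where it was at the start of the episode above 0.03 m).
It also fails if it takes over 35 s, if anything falls off the work surface, if the arm or the gripper's body presses on something with over 40 N, if the wrist force passes 120 N, or if a joint passes its speed limit or range.

### The arm

A 6-joint arm with a two-finger parallel gripper is mounted at the origin on a cart in front of the work surface, level with it; the furniture and walls round the work are solid. World frame = base frame: x ahead of the robot, y to its left, z up, the work surface at z = 0. Lengths are in m, angles in rad, forces in N, time in s.
With the tool pointing down it reaches from about 0.3 to 0.775 m from the base axis. Payload 14.6 kg.
Tool frame: the origin (TCP) lies at the very end of the fingers, on their centre line; the grasp point (between the pads) lies 19 mm behind it; z points along the fingers, y is the line along which they close (so a half turn about z gives the same grasp; the last joint's range is limited). The gripper opens to 85 mm and grips with 20 to 120 N. Pads are 22 mm wide; open, the fingers measure 114 mm over their backs; the gripper's body (76 mm by 85 mm) begins 54 mm behind the grasp point. The pads swing forward as they close: fully open they stand 13 mm farther back than shut.
Start: joints at [-1.219, 0.3, 1.521, -0, 1.321, -0.067], TCP at [0.224, -0.502, 0.231] pointing down, gripper open.
Joint ranges: [-3.03, 3.03], [-0.79, 2.21], [0.23, 2.52], [-1.04, 4.18], [0, 3.07], [-2.55, 2.55]. Speed limits (rad/s): [2.22, 2.22, 2.57, 3.14, 3.14, 3.14].

### API

Orientations are given as a unit quaternion [x, y, z, w].
In Python, from plant import bot, camera, order, models gives the robot as it stands.
- The arm moves only by the shell command python3 -m pendant 'ROWS' [FORCE]. ROWS is JSON, a list of rows, each a list of 5 numbers: the finger opening in m, from 0 to 0.0854, then the shift along the tool's x, y, z in m, then the turn about the tool's z in rad. In form: [[fingers, x, y, z, yaw], ...]. A call has 1 to 12 rows; each row is the pose to reach, as a shift and turn from the pose commanded when the call began, along the tool's axes at that moment; what a row does not reach only later rows make up. A row lasts 1/8 s, in which the tool goes at most 62.5 mm and 10.7 degrees, less where a joint would pass 70% of its speed; a pose out of reach is approached as far as the arm can. A call with a gripper value outside its range is refused whole. The fingers move at their own pace and stop on an object; FORCE is the grip in N (left out, the last holds). Time passes only in rows, so rows that repeat a pose let the fingers close. It gives the time, the measured TCP pose, the force, the opening and the grip force at its end, in the units of the state.
- bot.read_state(): the state, without advancing time (a new reading comes with each control period).
- camera(name): name is "side" or "top" or "wrist"; returns a dict with "pixels" (384x512x3 uint8, red, green, blue), "intrinsics" (3x3 intrinsics, pixels), "rvec" (rotation vector, rad) and "tvec" (3), from world to camera coordinates, as OpenCV has them. Camera axes: x right, y down, z forward; pixel columns grow to the right and rows downward; lengths in m; the calibration is good to about 2 mm. A picture is of the moment at which its call begins. There is no depth.
- order.hand_in(): hands the job in; it is judged then, once.
Trained networks look in the newest picture that a camera, given by its name, has taken for a name from the list of things; names that differ only in an ending like _2 or _b are one class to them, and where a whole thing is asked for, a point or a joint stands for the part that bears it (a point fixed in the world has none). Each returns a list of dicts, best first, with "p" (0 to 1); they miss things now and then, are a little off and sometimes report something else, mostly with a low value. They report only what shows in the picture. A call takes as long as a camera call. They do not tell look-alikes from the thing itself.
- models.recognise(camera, label): "uv" ([column, row] in pixels, amid what is visible of it).
The state is a dict: "time": time; "joint_positions": joint angles; "qd": joint speeds; "tau": joint torques, N m; "tcp_pos": TCP position; "tool_rot": TCP orientation; "ft_force": force on the tool from outside, world axes, zero at the start; "wrist_torque": the same for the moment, N m; "finger_gap": finger opening in m; "grip_force": force on a finger pad.
Only numpy, scipy, OpenCV 4.12 (cv2) and the standard library are available. Lean on these libraries where they do the work, as an engineer would, in place of code of your own. Each camera call takes 0.05 s, during which the arm holds its last target. There are 200 camera calls.

## Working session

There is one attempt and no reset: what is moved stays moved. The work goes in short steps, Python scripts to look and compute and a shell command to move; the robot and the scene stay as the last step left them, time stands still between calls to the robot, and variables do not carry over. Pictures are saved under pics/ and viewed, at most 10 in all, crops included, and the job is handed in when it is done.

```bash
mkdir -p pics && cat > h.py <<'E'
import numpy as np, cv2
from plant import bot, camera, order, models
def P(c):
    R=cv2.Rodrigues(np.array(c["rvec"],float))[0]; return np.array(c["intrinsics"],float)@np.c_[R,np.array(c["tvec"],float).ravel()]
def tri(Pa,a,Pb,b):
    X=cv2.triangulatePoints(Pa,Pb,np.array(a,float).reshape(2,1),np.array(b,float).reshape(2,1)).ravel(); return X[:3]/X[3]
def proj(Pm,X):
    x=Pm@np.r_[X,1]; return x[:2]/x[2]
def onplane(Pm,uv,z):
    A=np.c_[Pm[:,0],Pm[:,1],-np.r_[uv,1]]; return np.r_[np.linalg.solve(A,-(Pm[:,2]*z+Pm[:,3]))[:2],z]
E
python3 - <<'E'
from h import *
s=bot.read_state(); print(s["tcp_pos"],s["tool_rot"],s["finger_gap"],s["time"])
ims={}
for n in("side","top","wrist"):
    c=camera(n); ims[n]=c; cv2.imwrite(f"pics/{n}0.png",c["pixels"][:,:,::-1])
    for l in("grease_gun","holder_cup","bearing_block","nipple_tip"):
        print(n,l,[(np.round(d["uv"],0).tolist(),round(d["p"],2)) for d in models.recognise(n,l)][:4])
np.save("c0.npy",{n:P(c) for n,c in ims.items()},allow_pickle=True)
E
```

```text
[ 0.22357126 -0.50224207  0.23070519] [ 9.78157913e-01  2.07862312e-01 -9.78905656e-05 -5.88876067e-04] 0.08557840564592896 0.0
side grease_gun [([329.0, 185.0], 0.76), ([175.0, 177.0], 0.62)]
side holder_cup [([324.0, 204.0], 0.93)]
side bearing_block [([222.0, 224.0], 0.55)]
side nipple_tip [([236.0, 213.0], 0.6)]
top grease_gun [([202.0, 146.0], 0.77), ([303.0, 213.0], 0.63)]
top holder_cup [([296.0, 216.0], 0.67), ([241.0, 269.0], 0.22)]
top bearing_block []
top nipple_tip [([227.0, 201.0], 0.55), ([221.0, 197.0], 0.17)]
wrist grease_gun []
wrist holder_cup []
wrist bearing_block []
wrist nipple_tip []
```

```bash
python3 -c "
import cv2,numpy as np
a=cv2.imread('pics/side0.png');b=cv2.imread('pics/top0.png')
cv2.imwrite('pics/st.png',cv2.resize(np.vstack([a,b]),(800,1200))[:0+1200][:600] ); cv2.imwrite('pics/st2.png',cv2.resize(b,(800,600)))"
```

```text
(no output)
```

View pics/st.png

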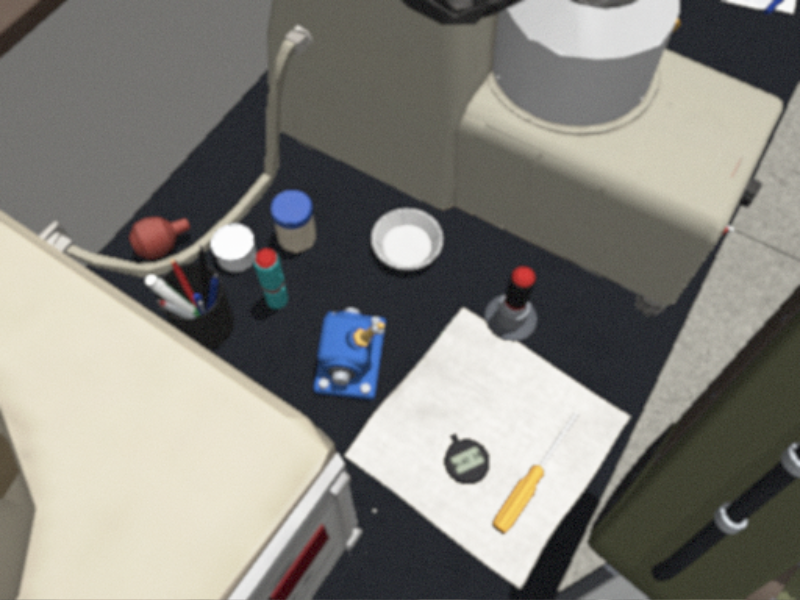

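View pics/st2.png

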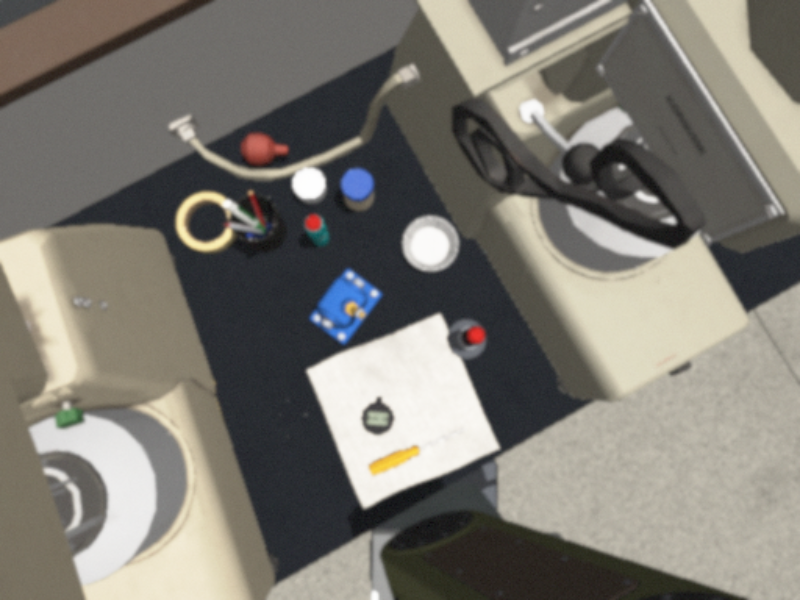

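The side picture shows the gun (red cap, black grip) in its cup at about (334,177) and the block's brass nipple near (241,207). In the top picture the cap is at (304,215) and the nipple at about (225,198). The turquoise gun at about (175,177) in the side view is the look-alike.

```bash
python3 - <<'E'
from h import *
p=np.load("c0.npy",allow_pickle=True).item(); S,T=p["side"],p["top"]
out=[]
U={}
for n,box in(("side",(195,190,255,260)),("top",(190,165,250,225))):
    im=cv2.imread(f"pics/{n}0.png"); hsv=cv2.cvtColor(im,cv2.COLOR_BGR2HSV)
    x0,y0,x1,y1=box; sub=hsv[y0:y1,x0:x1]
    bl=cv2.inRange(sub,(100,120,50),(125,255,255)); br=cv2.inRange(sub,(8,60,80),(32,255,255))
    bx=cv2.minAreaRect(cv2.findNonZero(bl)); print(n,"blue corners",np.round(cv2.boxPoints(bx)+[x0,y0],1).tolist())
    q=cv2.findNonZero(br)[:,0]+[x0,y0]; m=q.mean(0); d=np.linalg.svd(q-m)[2][0]; t=(q-m)@d; print(" brass",m,(m+d*t.min()),(m+d*t.max()))
    cx=(320,160,350,195) if n=="side" else (290,200,316,230)
    sub=hsv[cx[1]:cx[3],cx[0]:cx[2]]; r=cv2.inRange(sub,(0,140,90),(6,255,255))|cv2.inRange(sub,(172,140,90),(180,255,255))
    n_,lab,st,ce=cv2.connectedComponentsWithStats(r); k=1+st[1:,4].argmax(); U[n]=ce[k]+cx[:2]; print(" red",U[n],st[k])
    out.append(cv2.resize(im[y0-10:y1+10,x0-10:x1+10],(400,400 if n=="top" else 450),interpolation=cv2.INTER_CUBIC)[:400])
print("cap",tri(S,U["side"],T,U["top"]))
for z in (0,.06,.1): print("img axes T",z,onplane(T,(225,198),z))
print("cup foot",onplane(T,(297,217),0.02),tri(S,(324,204),T,(296,216)))
cv2.imwrite("pics/crop.png",np.hstack(out))
for nme,u in(("jar",0),("tin",0),("dish",0),("watch",0)): pass
E
```

```text
side blue corners [[198.7, 251.3], [205.8, 197.0], [247.3, 202.4], [240.3, 256.7]]
 brass [233.3490566 214.4245283] [244.90703754 206.85799853] [227.26624466 218.40669248]
 red [334.84242424 176.53939394] [  8  10  15  14 165]
top blue corners [[195.2, 203.1], [221.0, 168.7], [246.1, 187.6], [220.3, 222.0]]
 brass [225.47058824 197.78431373] [221.67237049 195.5592748 ] [232.17039219 201.70913468]
 red [304.29906542 214.14018692] [  9   9  12  11 107]
cap [0.47650563 0.00398636 0.11134303]
img axes T 0 [0.52331185 0.20248757 0.        ]
img axes T 0.06 [0.51709329 0.19871119 0.06      ]
img axes T 0.1 [0.51294758 0.1961936  0.1       ]
cup foot [0.47402353 0.00916542 0.02      ] [ 0.47811589  0.00900614 -0.0031741 ]
```

View pics/crop.png

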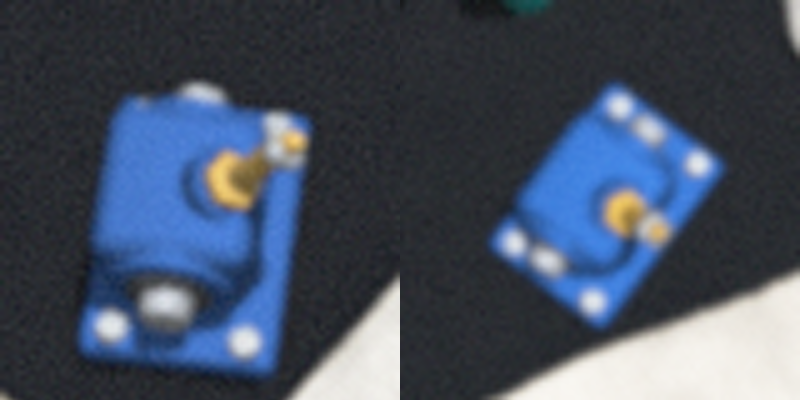

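```bash
python3 - <<'E'
from h import *
p=np.load("c0.npy",allow_pickle=True).item(); S,T=p["side"],p["top"]
tip=tri(S,(243.6,208),T,(231.6,201.4)); hx=tri(S,(231,216.4),T,(224.4,197.2)); print("tip",tip,"hex",hx)
d=tip-hx; print(np.linalg.norm(d),np.degrees(np.arccos(d[2]/np.linalg.norm(d))),"azim",np.degrees(np.arctan2(d[1],d[0])))
c=[onplane(T,(180+(u-400)/5,155+v/5),.01)[:2] for u,v in((615,82),(725,165),(605,328),(490,240))]; print(np.round(c,3))
c=np.array(c); yd=(c[1]-c[2])+(c[0]-c[3]); xd=(c[1]-c[0])+(c[2]-c[3])
print("y az",np.degrees(np.arctan2(*yd[::-1])),"-x az",np.degrees(np.arctan2(*xd[::-1])),"centre",c.mean(0))
from scipy.spatial.transform import Rotation as R
s=bot.read_state(); print(np.round(R.from_quat(s["tool_rot"]).as_matrix(),3))
E
```

```text
tip [0.5055142  0.18064788 0.10004886] hex [0.51977921 0.20093454 0.05725725]
0.04945867774825378 30.094546762111417 azim -125.11379655986093
[[0.595 0.209]
 [0.55  0.149]
 [0.461 0.211]
 [0.507 0.274]]
y az -35.85450966186765 -x az -126.21376127913649 centre [0.52848918 0.2106662 ]
[[ 0.914  0.407  0.   ]
 [ 0.407 -0.914  0.   ]
 [ 0.    -0.    -1.   ]]
```

```bash
python3 - <<'E'
from h import *
p=np.load("c0.npy",allow_pickle=True).item(); S,T=p["side"],p["top"]
k=1.5625
print("corner",tri(S,(782/k,105/k),T,(748/k,325/k)))
for a in((450,205),(640,300)): print("side bench",onplane(S,(a[0]/k,a[1]/k),0))
for a in((482,235),(570,385),(600,400),(748,325)): print("top",[np.round(onplane(T,(a[0]/k,a[1]/k),z),3).tolist() for z in(0,.1,.2)])
for a in((270,580),(210,390)): print("left top",[np.round(onplane(T,(a[0]/k,a[1]/k),z),3).tolist() for z in(0,.2)])
E
```

```text
corner [ 0.49217357 -0.36727595  0.19348513]
side bench [ 0.66735656 -0.0167137   0.        ]
side bench [ 0.41478543 -0.16156988  0.        ]
top [[0.66, -0.025, 0.0], [0.636, -0.008, 0.1], [0.612, 0.008, 0.2]]
top [[0.399, -0.176, 0.0], [0.401, -0.145, 0.1], [0.403, -0.114, 0.2]]
top [[0.375, -0.227, 0.0], [0.379, -0.191, 0.1], [0.383, -0.155, 0.2]]
top [[0.508, -0.488, 0.0], [0.499, -0.426, 0.1], [0.491, -0.364, 0.2]]
left top [[0.072, 0.326, 0.0], [0.141, 0.289, 0.2]]
left top [[0.38, 0.441, 0.0], [0.388, 0.381, 0.2]]
```

```bash
python3 -m pendant '[[0.085,0.04,-0.04,-0.03,-0.17],[0.085,0.08,-0.08,-0.03,-0.34],[0.085,0.12,-0.12,-0.03,-0.52],[0.085,0.16,-0.16,-0.03,-0.52],[0.085,0.2,-0.2,-0.03,-0.52],[0.085,0.24,-0.24,-0.03,-0.52],[0.085,0.28,-0.28,-0.03,-0.52],[0.085,0.32,-0.32,-0.03,-0.52],[0.085,0.36,-0.36,-0.03,-0.52],[0.085,0.383,-0.379,-0.03,-0.52],[0.085,0.383,-0.379,-0.03,-0.52],[0.085,0.383,-0.379,-0.03,-0.52]]' && python3 - <<'E'
from h import *
p=np.load("c0.npy",allow_pickle=True).item(); T=p["top"]
s=bot.read_state(); print(s["tcp_pos"],s["joint_positions"],s["time"])
c=camera("wrist"); cv2.imwrite("pics/w1.png",c["pixels"][:,:,::-1]); np.save("w1.npy",P(c))
R=cv2.Rodrigues(np.array(c["rvec"]))[0]; print("cam pos",-R.T@np.ravel(c["tvec"]))
for l in("grease_gun","holder_cup","nipple_tip"): print(l,models.recognise("wrist",l)[:3])
print("cap proj",proj(P(c),np.array([.4765,.004,.12])), proj(P(c),np.array([.4765,.004,.0])),proj(P(c),np.array([.5055,.1806,.106])))
E
```

```text
time: 2.25
tcp_pos: [0.4192, -0.0008, 0.2613]
tool_rot: [0.892, 0.452, -0.0, 0.0]
ft_force: [-0.5, 0.2, 0.0]
finger_gap: 0.0852
grip_force: 0.0
[ 0.41923741 -0.00084926  0.26127122] [-8.93632161e-02 -2.26127850e-02  1.81726475e+00 -1.31173364e-04
  1.34703481e+00  5.42600488e-01] 2.25
cam pos [0.4597311  0.05451989 0.40435701]
grease_gun [{'uv': [287.6, 140.7], 'p': 0.91}]
holder_cup [{'uv': [272.9, 128.5], 'p': 0.89}, {'uv': [288.3, 139.0], 'p': 0.25}]
nipple_tip [{'uv': [359.7, 28.9], 'p': 0.69}]
cap proj [291.49506151 145.38122072] [279.42140468 136.47640452] [209.49999695 -28.69240335]
```

View pics/w1.png

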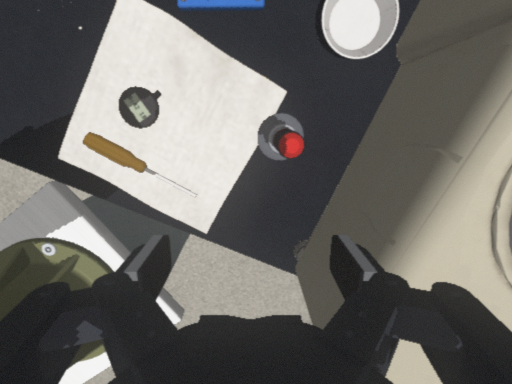

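The wrist view has the red cap at (291,145), exactly where my triangulated position projects, so I'm going down over it.

```bash
python3 -m pendant '[[0.085,0.038,0.043,0.0,0],[0.085,0.038,0.043,0.05,0],[0.085,0.038,0.043,0.1,0],[0.085,0.038,0.043,0.15,0],[0.085,0.038,0.043,0.193,0],[0.085,0.038,0.043,0.193,0],[0.03,0.038,0.043,0.193,0],[0.02,0.038,0.043,0.193,0],[0.02,0.038,0.043,0.193,0],[0.02,0.038,0.043,0.193,0],[0.02,0.038,0.043,0.193,0],[0.02,0.038,0.043,0.193,0]]' 40
```

```text
time: 3.95
tcp_pos: [0.4771, 0.0048, 0.0695]
tool_rot: [0.892, 0.452, 0.001, 0.0]
ft_force: [-1.8, 0.5, 8.7]
finger_gap: 0.0293
grip_force: 38.7
```

```bash
python3 -m pendant '[[0.02,0,0,-0.012,0],[0.02,0,0,-0.022,0],[0.02,0,0,-0.022,0],[0.02,-0.006,0,-0.022,0],[0.02,-0.012,0,-0.022,0],[0.02,-0.018,0,-0.022,0],[0.02,-0.024,0,-0.022,0],[0.02,-0.028,0,-0.022,0],[0.02,-0.028,0,-0.022,0]]' 22 && python3 - <<'E'
from h import *
for n in("side","wrist"):
    c=camera(n); cv2.imwrite(f"pics/{n}2.png",c["pixels"][:,:,::-1])
a=cv2.imread("pics/side2.png")[130:240,270:400]; b=cv2.imread("pics/wrist2.png")[100:384]
cv2.imwrite("pics/t2.png",np.hstack([cv2.resize(a,(390,330),interpolation=cv2.INTER_CUBIC),cv2.resize(b,(400,330))]))
E
```

```text
time: 5.08
tcp_pos: [0.4602, -0.0179, 0.0902]
tool_rot: [0.892, 0.452, 0.001, 0.0]
ft_force: [3.7, 2.3, -2.1]
finger_gap: 0.0291
grip_force: 38.7
```

View pics/t2.png

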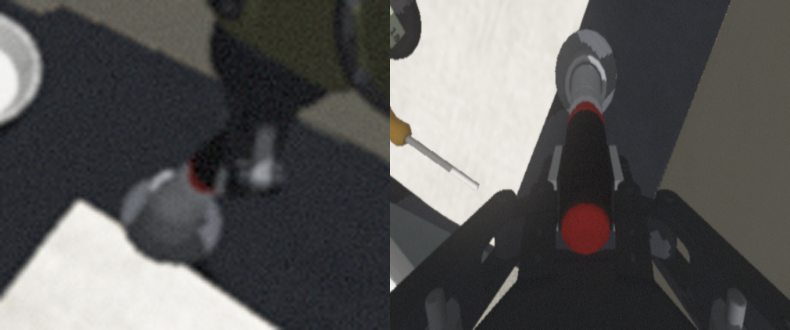

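The gun pivots about the pads as I intended, with its mouth caught in the cup rim and its top leaning to tool −x. I'll tilt it a bit further, lift it out and measure the angle.

```bash
python3 -m pendant '[[0.02,-0.006,0,0,0],[0.02,-0.012,0,0,0],[0.02,-0.012,0,0,0],[0.02,-0.012,0,-0.03,0],[0.02,-0.012,0,-0.08,0],[0.02,-0.012,0,-0.12,0],[0.02,-0.012,0,-0.12,0],[0.02,-0.012,0,-0.12,0]]' 40 && cat > meas.py <<'E'
from h import *
import sys
from scipy.spatial.transform import Rotation as Ro
from scipy.optimize import least_squares
c=camera("wrist"); im=c["pixels"][:,:,::-1].copy(); cv2.imwrite(f"pics/{sys.argv[1]}.png",im); Pm=P(c)
s=bot.read_state(); t=np.array(s["tcp_pos"]); M=Ro.from_quat(s["tool_rot"]).as_matrix(); print(t,s["ft_force"],s["grip_force"],s["time"])
hsv=cv2.cvtColor(im,cv2.COLOR_BGR2HSV); r=cv2.inRange(hsv,(0,140,70),(6,255,255))|cv2.inRange(hsv,(172,140,70),(180,255,255))
n,l,st,ce=cv2.connectedComponentsWithStats(r)
for k in range(1,n):
    if st[k,4]>40: print("red",st[k],ce[k])
def pts(th,L,ps): # L: mouth-to-grasp along axis; ps along-axis points
    G=t+M@[0,0,-.019]; a=M@[-np.sin(th),0,-np.cos(th)]
    return [proj(Pm,G+a*(p-L)) for p in ps]
for th in(20,25,30,35,40): print(th,[np.round(q).tolist() for q in pts(np.radians(th),.08,(0,.037,.05,.105,.112))])
E
python3 meas.py w3
```

```text
time: 6.18
tcp_pos: [0.4523, -0.0274, 0.2091]
tool_rot: [0.892, 0.452, -0.001, -0.001]
ft_force: [1.3, 0.2, -2.5]
finger_gap: 0.0295
grip_force: 40.5
[ 0.45224037 -0.02744415  0.20884079] [-0.06190755  0.05776647 -1.87444365] 40.5174458026886 6.225
red [230 180  44  19 254] [252.48031496 186.36220472]
red [ 220  281   61   38 1802] [250.15205327 298.64372919]
20 [[250.0, 172.0], [250.0, 202.0], [250.0, 215.0], [250.0, 298.0], [250.0, 313.0]]
25 [[250.0, 164.0], [250.0, 198.0], [250.0, 212.0], [250.0, 301.0], [250.0, 317.0]]
30 [[250.0, 156.0], [250.0, 193.0], [250.0, 209.0], [250.0, 303.0], [250.0, 319.0]]
35 [[250.0, 149.0], [250.0, 189.0], [250.0, 206.0], [250.0, 305.0], [250.0, 321.0]]
40 [[250.0, 141.0], [250.0, 186.0], [250.0, 204.0], [250.0, 306.0], [250.0, 323.0]]
```

View pics/w3.png

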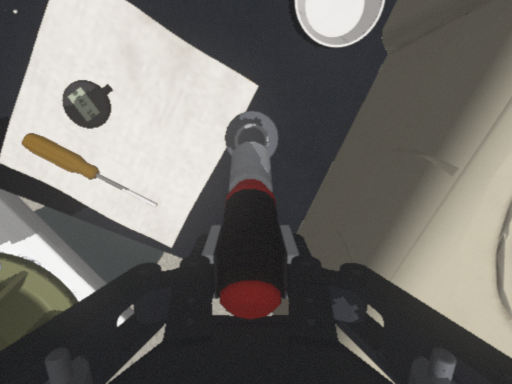

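```bash
cat > fit.py <<'E'
from h import *
import sys
from scipy.spatial.transform import Rotation as Ro
from scipy.optimize import least_squares
def fit(t,M,Pm,im):
    hsv=cv2.cvtColor(im,cv2.COLOR_BGR2HSV); r=cv2.inRange(hsv,(0,140,70),(6,255,255))|cv2.inRange(hsv,(172,140,70),(180,255,255))
    col=r[:,248:253].mean(1)>127; e=np.flatnonzero(np.diff(col.astype(int)))+.5; print("edges",e)
    def rows(q):
        th,L=q; G=t+M@[0,0,-.019]; a=M@[-np.sin(th),0,-np.cos(th)]; n=M@[np.cos(th),0,-np.sin(th)]
        f=lambda p,rr: proj(Pm,G+a*(p-L)+n*rr)[1]
        return np.array([f(.037,.014),f(.05,.015),f(.105,.015),f(.112,-.0145)])
    obs=np.array([e[0],e[1],e[-2],e[-1]])
    s=least_squares(lambda q:rows(q)-obs,[.5,.08]); print("tilt deg",np.degrees(s.x[0]),"L",s.x[1],"res",s.fun)
    return s.x
if __name__=="__main__":
    c=camera("wrist"); s=bot.read_state()
    fit(np.array(s["tcp_pos"]),Ro.from_quat(s["tool_rot"]).as_matrix(),P(c),c["pixels"][:,:,::-1].copy())
E
python3 fit.py
```

```text
edges [179.5 188.5 280.5 318.5]
tilt deg 27.22303125139052 L 0.08338065043392456 res [-4.48536392 -0.13550348 -2.7473882   4.97254845]
```

```bash
cat > snap.py <<'E'
from h import *
import sys
s=bot.read_state(); c=camera("wrist"); n=sys.argv[1]
cv2.imwrite(f"pics/{n}.png",c["pixels"][:,:,::-1]); np.save(n+".npy",{"P":P(c),"t":s["tcp_pos"],"q":s["tool_rot"]},allow_pickle=True)
print(s["tcp_pos"],s["ft_force"],models.recognise("wrist","nipple_tip")[:2],proj(P(c),np.array([.5055,.1807,.104])))
E
python3 -m pendant '[[0.02,0.04,-0.03,0,0],[0.02,0.08,-0.06,0,0],[0.02,0.1,-0.08,0,0],[0.02,0.1,-0.08,0,0],[0.02,0.1,-0.08,0,0]]' 40 && python3 snap.py a1 && python3 -m pendant '[[0.02,0.03,0,0.01,0],[0.02,0.044,0,0.02,0],[0.02,0.044,0,0.02,0],[0.02,0.044,0,0.02,0]]' && python3 snap.py a2
python3 - <<'E'
from h import *
a,b=[cv2.imread(f"pics/{n}.png")[0:250,130:380] for n in("a1","a2")]
cv2.imwrite("pics/ab.png",np.hstack([cv2.resize(x,(400,400),interpolation=cv2.INTER_CUBIC) for x in(a,b)]))
E
```

```text
time: 6.9
tcp_pos: [0.4473, 0.1001, 0.2096]
tool_rot: [0.892, 0.452, -0.001, -0.0]
ft_force: [0.3, 0.4, -1.2]
finger_gap: 0.0289
grip_force: 40.4
[0.44727796 0.10009522 0.2095545 ] [ 0.34789597  0.35417107 -1.23148649] [{'uv': [250.2, 71.9], 'p': 0.57}] [249.28357453  77.11316889]
time: 7.5
tcp_pos: [0.4732, 0.1354, 0.1904]
tool_rot: [0.892, 0.452, -0.0, 0.0]
ft_force: [-0.5, -0.1, -1.6]
finger_gap: 0.0293
grip_force: 40.4
[0.4732285  0.13541281 0.19037615] [-0.5250585  -0.08971146 -1.62208276] [{'uv': [249.6, 120.1], 'p': 0.6}] [249.09794954 130.98113922]
```

View pics/ab.png

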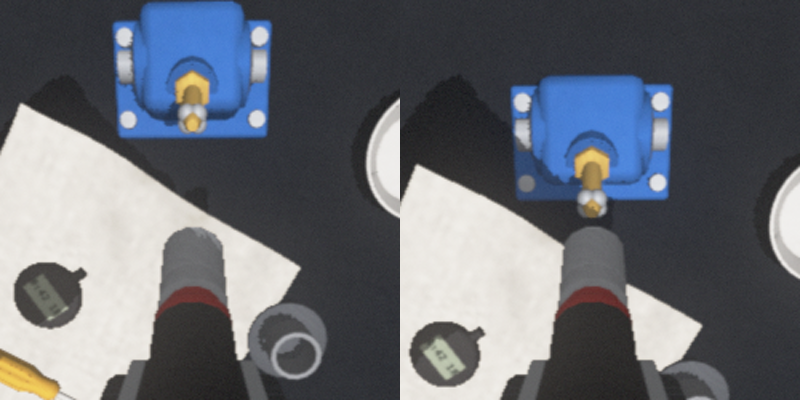

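```bash
python3 - <<'E'
from h import *
from scipy.spatial.transform import Rotation as Ro
from scipy.optimize import least_squares
A,B=[np.load(n+".npy",allow_pickle=True).item() for n in("a1","a2")]
tip=tri(A["P"],(250,77.5),B["P"],(250.6,131)); print("tip",tip)
im=cv2.imread("pics/a2.png"); g=cv2.cvtColor(im,cv2.COLOR_BGR2GRAY); print("col",g[134:152,250].tolist())
M=Ro.from_quat(B["q"]).as_matrix(); t=np.array(B["t"])
obs=np.array([142.5,179.5,188.5,280.5,318.5])
def geo(q): th,L,d=q; return t+M@[d,0,-.019],M@[-np.sin(th),0,-np.cos(th)],M@[np.cos(th),0,-np.sin(th)],M@[0,1,0]
def rows(q):
    G,a,n,y=geo(q); f=lambda p,v: proj(B["P"],G+a*(p-q[1])+v)[1]
    ph=np.linspace(0,6.28,60); m=min(f(0,.014*(n*np.cos(k)+y*np.sin(k))) for k in ph)
    return np.array([m,f(.037,n*.014),f(.05,n*.015),f(.105,n*.015),f(.112,-n*.0145)])
for w in([1,1,1,1,1],[1,1,1,.3,.3]):
  for free in(0,1):
    f=lambda q:(rows(np.r_[q,0][:3])-obs)*w
    s=least_squares(f,[.5,.08,0][:2+free]); q=np.r_[s.x,0][:3]; G,a,n,y=geo(q); mouth=G-a*q[1]
    u=np.array([-.294,-.4045,.866]); d=mouth-tip
    print(np.degrees(q[0]),q[1:],"res",np.round(s.fun,1),"mouth",mouth,"tool",M.T@(mouth-t),"rel tip: along",d@u,"toolx-perp",d@(M@[np.cos(np.pi/6),0,-.5]),"y",d@y)
E
```

```text
tip [0.50618584 0.18006016 0.10242644]
col [105, 97, 55, 47, 47, 45, 46, 75, 110, 106, 101, 106, 108, 106, 108, 106, 107, 107]
26.827702495507097 [0.08337904 0.        ] res [-0.5 -4.1  0.1 -3.1  5.1] mouth [0.49545039 0.16575823 0.1349593 ] tool [ 3.76297177e-02 -2.78532156e-17  5.54047676e-02] rel tip: along 0.03711481313254646 toolx-perp 0.0007685788339245853 y -0.00021222101391139226
30.48878908982634 [ 0.09290155 -0.00963836] res [-0.3 -2.1  2.8 -0.8  0.4] mouth [0.49537042 0.16565013 0.12930821] tool [3.74970704e-02 1.58435047e-17 6.10559057e-02] rel tip: along 0.032288201632827196 toolx-perp -0.0021718661449839144 y -0.0002122210139113486
26.297399221419703 [0.08266667 0.        ] res [ 0.9 -2.9  1.2 -0.6  2. ] mouth [0.49485605 0.16494685 0.13525318] tool [ 3.66238559e-02 -1.99279333e-17  5.51112105e-02] rel tip: along 0.037872250183209374 toolx-perp 4.425553778868318e-05 y -0.00021222101391138435
28.930273566377654 [ 0.09082849 -0.00712993] res [ 0.4 -2.4  2.1 -0.8  0.3] mouth [0.4949633  0.16509428 0.12987041] tool [3.68078919e-02 1.36543458e-17 6.04939185e-02] rel tip: along 0.0331196096440124 toolx-perp -0.002487718653596312 y -0.00021222101391135423
```

```bash
python3 -m pendant '[[0.02,0.01,0,0.0173,0],[0.02,0.018,0,0.0312,0],[0.02,0.021,0,0.0364,0],[0.02,0.021,0,0.0364,0]]' 60 && python3 snap.py a3 && python3 -m pendant '[[0.02,0.002,0,0.0035,0],[0.02,0.004,0,0.007,0],[0.02,0.004,0,0.007,0]]' && python3 snap.py a4
python3 - <<'E'
from h import *
a,b=[cv2.imread(f"pics/{n}.png")[70:270,150:350] for n in("a3","a4")]
cv2.imwrite("pics/ab2.png",np.hstack([cv2.resize(x,(400,400),interpolation=cv2.INTER_CUBIC) for x in(a,b)]))
E
```

```text
time: 8.1
tcp_pos: [0.4858, 0.1531, 0.1533]
tool_rot: [0.892, 0.453, -0.001, -0.0]
ft_force: [-1.1, -0.1, -3.3]
finger_gap: 0.0289
grip_force: 59.4
[0.48575404 0.1530758  0.15327006] [-1.12598171 -0.14120224 -3.30749183] [{'uv': [252.4, 136.4], 'p': 0.47}] [249.55355248 164.66826081]
time: 8.57
tcp_pos: [0.488, 0.1559, 0.1467]
tool_rot: [0.892, 0.452, -0.001, 0.0]
ft_force: [-3.5, -5.7, 1.5]
finger_gap: 0.029
grip_force: 59.5
[0.48801646 0.15587749 0.14668601] [-3.52576495 -5.67960053  1.48659057] [{'uv': [251.9, 138.5], 'p': 0.42}] [249.25564726 171.42334471]
```

View pics/ab2.png

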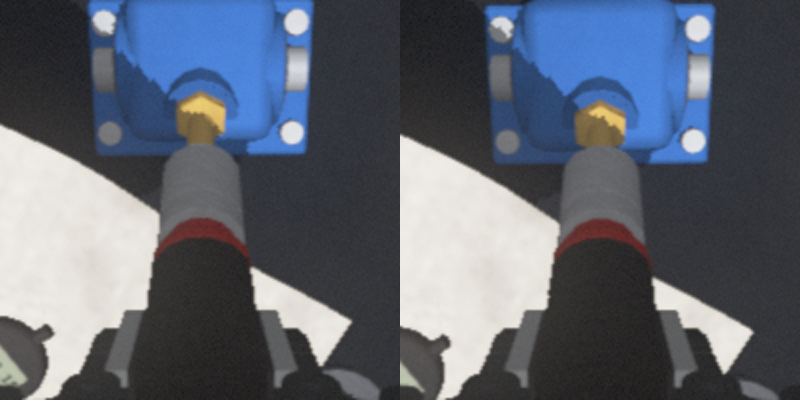

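The tip is now inside the funnel, centred sideways: the stem at about (200,140) lies on the coupler's centreline. The contact force shows a small sideways bias, so I'll push on with a slight correction.

```bash
python3 -m pendant '[[0.02,0.0007,0,0.0042,0],[0.02,0.0027,0,0.0077,0],[0.02,0.0027,0,0.0077,0]]' && python3 -m pendant '[[0.02,0.002,0,0.0035,0],[0.02,0.002,0,0.0035,0]]'
```

```text
time: 9.05
tcp_pos: [0.4899, 0.1585, 0.1389]
tool_rot: [0.892, 0.452, -0.0, -0.0]
ft_force: [-0.0, -0.4, -2.0]
finger_gap: 0.0287
grip_force: 60.2
time: 9.3
tcp_pos: [0.4911, 0.16, 0.1357]
tool_rot: [0.892, 0.452, 0.0, 0.0]
ft_force: [-1.4, -1.5, 2.1]
finger_gap: 0.0289
grip_force: 60.5
```

```bash
python3 -m pendant '[[0.02,0.001,0,0.0017,0],[0.02,0.001,0,0.0017,0]]' && python3 -m pendant '[[0.02,0.001,0,0.0017,0],[0.02,0.001,0,0.0017,0]]' && python3 -m pendant '[[0.02,0.001,0,0.0017,0],[0.02,0.001,0,0.0017,0]]'
```

```text
time: 9.55
tcp_pos: [0.4917, 0.1607, 0.1341]
tool_rot: [0.892, 0.452, 0.0, 0.0]
ft_force: [-2.5, -2.2, 2.3]
finger_gap: 0.0288
grip_force: 60.5
time: 9.8
tcp_pos: [0.4923, 0.1615, 0.1324]
tool_rot: [0.892, 0.452, 0.0, 0.0]
ft_force: [-2.6, -3.0, 4.4]
finger_gap: 0.0287
grip_force: 60.7
time: 10.05
tcp_pos: [0.4929, 0.1624, 0.1306]
tool_rot: [0.892, 0.452, 0.0, 0.0]
ft_force: [-2.9, -3.3, 6.9]
finger_gap: 0.0289
grip_force: 60.8
```

```bash
python3 -m pendant '[[0.02,0.0006,0,0.001,0],[0.02,0.0006,0,0.001,0],[0.02,0.0006,0,0.001,0],[0.02,0.0006,0,0.001,0]]' && python3 - <<'E'
from h import *
fs=[]
for i in range(8):
    c=camera("wrist"); s=bot.read_state(); fs.append(s["ft_force"])
f=np.mean(fs,0); f[2]+=1.9; u=np.array([-.294,-.4045,.866]); print("axial",f@u,"perp",f@[.513,.698,.5],s["tcp_pos"],np.std(fs,0))
cv2.imwrite("pics/f_w.png",c["pixels"][:,:,::-1]); d=camera("side"); cv2.imwrite("pics/f_s.png",d["pixels"][:,:,::-1])
a=cv2.imread("pics/f_w.png")[60:330,115:385]; b=cv2.imread("pics/f_s.png")[130:270,180:320]
cv2.imwrite("pics/fin.png",np.hstack([cv2.resize(x,(400,400),interpolation=cv2.INTER_CUBIC) for x in(a,b)]))
E
python3 fit.py
```

```text
time: 10.55
tcp_pos: [0.4932, 0.1628, 0.1298]
tool_rot: [0.892, 0.452, 0.0, 0.0]
ft_force: [-4.5, -4.4, 5.5]
finger_gap: 0.0287
grip_force: 60.9
axial 9.848547470891374 perp -0.41241752851611757 [0.4932212  0.16278967 0.12977623] [0.31204615 0.23958847 0.39916507]
edges [179.5 182.5 183.5 188.5 280.5 318.5]
tilt deg 28.896821196123813 L 0.08407626872688777 res [-6.45742235  4.35607827 -2.46256277  3.27447386]
```

View pics/fin.png

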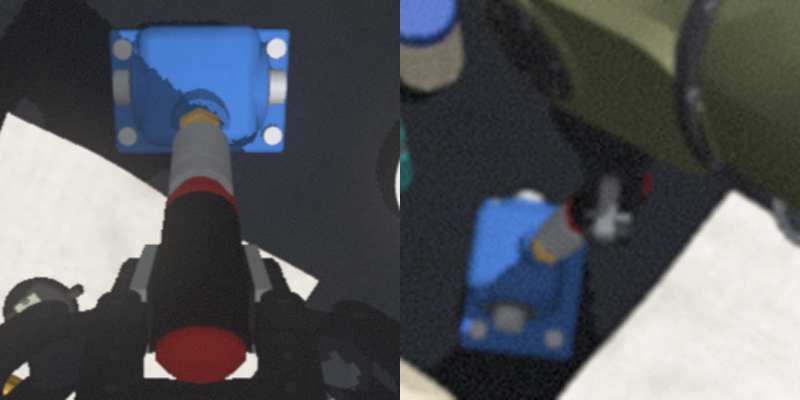

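```bash
python3 -m pendant '[[0.02,0.0006,0,0.001,0],[0.02,0.0006,0,0.001,0],[0.02,0.0006,0,0.001,0],[0.02,0.0006,0,0.001,0]]' && python3 - <<'E'
from h import *
fs=[]
for i in range(8):
    c=camera("wrist"); s=bot.read_state(); fs.append(s["ft_force"])
f=np.mean(fs,0); f[2]+=1.8; u=np.array([-.294,-.4045,.866]); print("axial",f@u,"perp",f@[.513,.698,.5],s["tcp_pos"],s["grip_force"])
E
```

```text
time: 11.55
tcp_pos: [0.4936, 0.1632, 0.1289]
tool_rot: [0.892, 0.452, 0.0, 0.0]
ft_force: [-4.8, -4.5, 7.3]
finger_gap: 0.0287
grip_force: 61.7
axial 12.036389627775574 perp -0.6582951498074863 [0.4935575  0.16320904 0.12888671] 61.704089641571045
```

```bash
python3 -c "
from plant import order
print(order.hand_in())"
```

```text
the job is handed in; nothing more can be done
None
```

I handed the job in with the gun pushed home on the nipple, gripped at about 62 N. The measured push of about 12 N along the nipple suggests the stem is 7–8 mm in; I inferred both the snap and the stem depth from force and travel, and the hand-in returned no verdict.

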